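# Fit the last peg in the laundry closet's peg rail

### The job

Take the tall wooden peg out of the drying block and fit it in the one empty hole of the peg rail: feel for the hole lightly, so that the bare board is not dented, then press the peg straight in, without forcing it, until its collar sits down on the board, and let go. Leave the short knob in its block and everything else on the counter where it is.

Things in the scene. Friction and masses are not known exactly. Their poses are not given: they have to be found in the camera images.
- peg: Tall turned wooden peg, 88 mm long, 25-40 g, loose. Origin at the tenon's end, z up its axis. Heights from there: tenon 12 mm dia. (sharp-edged) 0-20; collar 26 mm dia., flat below, 20-25; neck 19 mm dia. 28-38; barrel 26 mm dia. 42-84; top 88. Starts upright, tenon down, in one of the drying block's two holes, collar resting on the block, tenon end 25 mm above the counter
- peg_tip (a point): Centre of the flat end of the peg's tenon, on its axis
- peg_grip (a point): On the peg's axis, 64 mm above the tenon's end: middle of the straight barrel (26 mm diameter, 42 mm long), where it is gripped
- knob: Short wooden cupboard knob, 50 mm long, head 32 mm dia., standing tenon down in the drying block's other hole, 100 mm from the peg; it rises 30 mm above the block (the peg 68 mm). It stays there. Origin at its tenon's end
- dryblock: Drying block: plywood scrap 190 (its x) by 65 (its y) by 45 mm high, fixed. Two loose through holes, 16 mm dia., on its x axis at +50 and -50 mm. Origin at the centre of its underside
- rail: Peg rail: bare pine board 360 (its y) by 90 (its x) by 28 mm, fixed face up on a 3 mm mat; top face 31 mm above the counter. Origin on the counter below the middle of the pencilled centre line. Three peg places at y = -110, 0, +110 mm; two carry fixed pegs 68 mm high, one is empty. The board with its holes is shifted from the pencil lines by up to 2.5 mm along x and along y, unknown
- mark: Pencil line across the centre line at the empty place, 30 mm each way (its x), broken at the hole. Origin at its middle, z = 31 mm. The hole's centre lies within 2.5 mm of it along each rail axis; feel for it. Hole: blind, 13 mm dia., 22 mm deep, no chamfer; its lower half grows snug: the last 5 mm resist, up to about 10 N. Home: collar on the board, tenon end 11 mm above the counter
- tape: Tape measure in a grey case, 66 x 34 x 64 mm high, loose on the counter; leave alone. Origin under its centre
- glue: White glue bottle, 52 mm in diameter, 140 mm high, loose; leave alone. Origin under its centre
- tin: Plain steel tin of wood oil, 80 mm in diameter, 60 mm high, loose; leave alone. Origin under its centre

How it is judged (in metres and radians):
On the way, in this order (a step that is already met when the one before it is completed fails the run):
1. the peg is drawn clear out of the drying block, upright (height (world z) of peg_tip above 0.05 m and angle between peg's own z axis and vertical below 0.2 rad), for 0.1 s.
2. the peg's tenon has entered the empty hole, the peg upright (z of peg_tip in the frame of rail below 0.026 m and horizontal distance between peg_tip and mark below 0.009 m and angle between peg's own z axis and vertical below 0.15 rad), for 0.1 s.
At the end, for the whole second after the job is handed in: The tall peg stands upright (within 0.06 rad) in the empty hole of the rail, its collar down on the board within 2 mm, released and at rest; the knob is still in its block (z of peg_tip in the frame of rail below 0.013 m and horizontal distance between peg_tip and mark below 0.009 m and angle between peg's own z axis and vertical below 0.06 rad and linear speed of peg below 0.02 m/s and distance of knob from where it was at the start of the episode below 0.015 m); the robot touches nothing.
It fails at once if the peg is pressed on the face of the board with more than 25 N, outside the hole (contact force between peg and rail above 25 N and z of peg_tip in the frame of rail above 0.027 m).
It fails at once if the peg is forced into the hole: its contact force on the board passes 70 N (contact force between peg and rail above 70 N).
It fails at once if the short knob is moved or pulled out of the drying block (distance of knob from where it was at the start of the episode above 0.015 m).
It fails at once if the tape measure, the glue bottle or the tin is moved (distance of any of tape, glue, tin from where it was at the start of the episode above 0.02 m).
It also fails if it takes over 72 s, if anything falls off the work surface, if the arm or the gripper's body presses on something with over 40 N, if the wrist force passes 120 N, or if a joint passes its speed limit or range.

### The arm

A 6-joint arm with a two-finger parallel gripper is mounted at the origin on the work surface. World frame = base frame: x ahead of the robot, y to its left, z up, the work surface at z = 0. Lengths are in mm, angles in rad, forces in N, time in s.
With the tool pointing down it reaches from about 300 to 825 mm from the base axis. Payload 5.4 kg.
Tool frame: the origin (TCP) lies on the mounting face of the last link; the fingertips stand 190 mm ahead of it and the grasp point (between the pads) lies 171 mm ahead of it (robot.tcp_to_grasp is the distance from the TCP to the grasp point, in mm); z points along the fingers, y is the line along which they close (so a half turn about z gives the same grasp; the last joint's range is limited). The gripper opens to 92 mm and grips with 3 to 60 N. Pads are 20 mm wide; open, the fingers measure 128 mm over their backs; the gripper's body (75 mm by 189 mm) begins 69 mm behind the grasp point.
Start: joints at [-1.466, 0.158, 1.597, -0, 1.386, -0.21], TCP at [178.011, -546.735, 404.701] pointing down, gripper open.
Joint ranges: [-2.91, 2.91], [-0.94, 2.29], [0.18, 2.7], [-1.29, 4.43], [0.17, 2.64], [-3, 3]. Speed limits (rad/s): [2.57, 2.57, 3.14, 3.14, 3.14, 3.14].

### API

Orientations are given as [roll, pitch, yaw] about the fixed x, y, z axes, in that order (R = Rz(yaw) Ry(pitch) Rx(roll)).
In Python, from plant import robot gives the robot as it stands.
- The arm moves only by the tool play_rows, never from a script. Its argument "deltas" is a list of rows, each a list of 7 numbers: the turn, a rotation vector about the world's x, y, z in units of pi/2 rad (1.0 is pi/2 rad), then the shift along the world's x, y, z in units of 0.1 m (1.0 is 0.1 m), then the opening, from 0 (shut) to 1 (fully open). In form: [[wx, wy, wz, dx, dy, dz, gripper], ...]. A call has exactly 10 rows; each row shifts and turns the commanded pose from where the row before left it; what a row does not reach is not made up. A row lasts 1/10 s, in which the tool goes at most 50 mm and 8.59 degrees, less where a joint would pass 70% of its speed; a pose out of reach is approached as far as the arm can. A call with a number of a shift or a turn outside -1 to 1 is refused whole. A call with a gripper value outside its range is refused whole. The fingers move at their own pace and stop on an object; "grip_force" is the grip in N (left out, the last holds). Time passes only in rows, so rows that do not move let the fingers close, or fill a call up. It gives the time, the measured TCP pose, the force, the opening and the grip force at its end, in the units of the state.
- robot.get_state(): the state, without advancing time (a new reading comes with each control period).
- robot.capture(name): name is "scene" or "side" or "wrist"; returns the picture (480x640x3 uint8, blue, green, red); there is no depth.
- robot.camera_info(name): a dict with "fx", "fy", "cx", "cy" (pixels), "rvec" (rotation vector, rad) and "tvec" (3), from world to camera coordinates, as OpenCV has them. Camera axes: x right, y down, z forward; pixel columns grow to the right and rows downward; lengths in mm; the calibration is good to about 2 mm. A picture is of the moment at which its call begins: read the wrist's pose just before it. camera_info takes no time and is no camera call; for the wrist camera it gives the pose at the moment of the call.
- robot.hand_in(): hands the job in; it is judged then, once.
The state is a dict: "time_s": time; "joint_positions": joint angles; "joint_vel": joint speeds; "joint_torque": joint torques, N m; "tcp_pos": TCP position; "orientation": TCP orientation; "force": force on the tool from outside, world axes, zero at the start; "torque": the same for the moment, N m; "gripper_width": finger opening in mm; "gripper_force": force on a finger pad.
Only numpy, scipy, OpenCV 4.12 (cv2) and the standard library are available. Lean on these libraries where they do the work, as an engineer would, in place of code of your own. Each camera call takes 0.05 s, during which the arm holds its last target. There are 200 camera calls.

## Working session

There is one attempt and no reset: what is moved stays moved. The work goes in short steps, Python scripts to look and compute and a tool call to move; the robot and the scene stay as the last step left them, time stands still between calls to the robot, and variables do not carry over. Pictures are saved under pics/ and viewed, at most 10 in all, crops included, and the job is handed in when it is done.

Besides the shell and the picture viewer there is one more tool, called after "Call:" as a command line: name --pt "numbers of a row" for each row, then --argument value for the rest. play_rows: Moves the arm, as the interface text tells. Shifts and turns lie within -1 to 1; 1 stands for 0.1 m of shift or pi/2 rad of turn. Its arguments: {"type":"object","properties":{"deltas":{"type":"array","items":{"type":"array","items":{"type":"number","minimum":-1,"maximum":1}}},"grip_force":{"type":"number"}},"required":["deltas"]}

```bash
mkdir -p pics; ls; python3 - <<'E'
from plant import robot
import cv2
s=robot.get_state()
for n in ["scene","side","wrist"]:
    c=robot.camera_info(n); im=robot.capture(n); cv2.imwrite(f"pics/{n}0.png",im); print(n,c)
print({k:s[k] for k in ("time_s","tcp_pos","orientation","force","gripper_width")})
E
```

```text
pics
scene {'fx': 549.4331520077699, 'fy': 549.4331520077699, 'cx': 318.5196045539617, 'cy': 239.31334402259938, 'rvec': array([ 1.94998403,  1.10632697, -0.58248193]), 'tvec': array([-238.900053  , -263.55702145, 1707.21645998])}
side {'fx': 622.9312630465187, 'fy': 622.9312630465187, 'cx': 317.47294536325523, 'cy': 242.11475092034945, 'rvec': array([ 2.11471473, -0.12251649,  0.06279984]), 'tvec': array([-655.159044  ,   58.31940621, 1203.72100616])}
wrist {'fx': 353.6080998959415, 'fy': 353.6080998959415, 'cx': 322.04282154820464, 'cy': 246.00774756606808, 'rvec': array([-2.34814146,  1.70452524,  0.24750832]), 'tvec': array([-573.69562406,  -30.62333682,  391.60784985])}
{'time_s': 0.0, 'tcp_pos': array([ 177.98105346, -546.47750742,  403.73333799]), 'orientation': array([-3.13977501e+00, -3.76187936e-04,  3.14812668e-01]), 'force': array([ 0.17620143,  0.30718153, -0.12356663]), 'gripper_width': 91.94011956694037}
```

View pics/scene0.png

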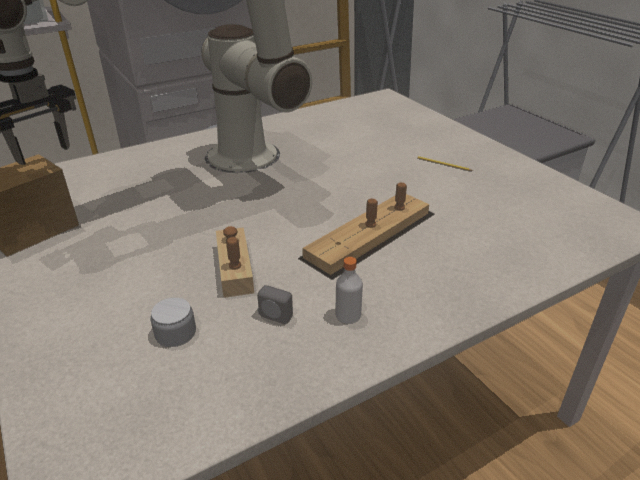

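View pics/side0.png

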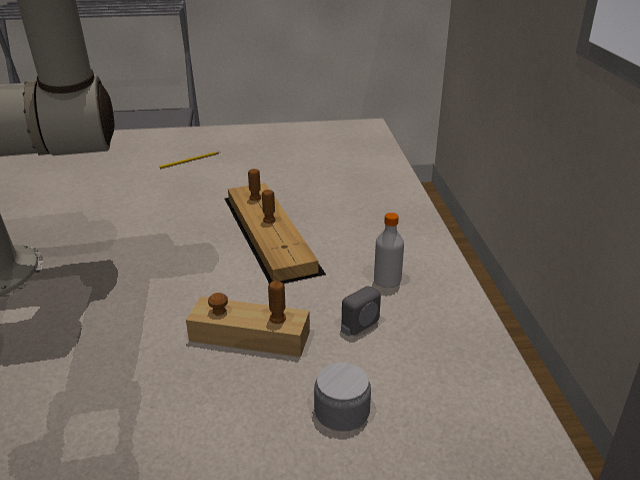

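The scene view shows the tall peg at about (233,252), the knob at (230,233), and the empty hole at (338,243). In the side view the peg is at (277,300), the hole at (284,246), and the fixed pegs at (254,185) and (268,205).

```bash
cat > h.py <<'E'
import cv2, numpy as np
from plant import robot
def cam(n):
    c=robot.camera_info(n); R=cv2.Rodrigues(c["rvec"])[0]; K=np.array([[c["fx"],0,c["cx"]],[0,c["fy"],c["cy"]],[0,0,1]])
    return K,R,np.array(c["tvec"]).ravel()
def ray(C,uv):
    K,R,t=C; d=R.T@np.linalg.solve(K,[uv[0],uv[1],1]); return -R.T@t,d
def plane(C,uv,z):
    o,d=ray(C,uv); return o+d*(z-o[2])/d[2]
def proj(C,p):
    K,R,t=C; q=K@(R@np.asarray(p,float)+t); return q[:2]/q[2]
def tri(C1,a,C2,b):
    o1,d1=ray(C1,a); o2,d2=ray(C2,b)
    s=np.linalg.lstsq(np.c_[d1,-d2],o2-o1,rcond=None)[0]
    p,q=o1+s[0]*d1,o2+s[1]*d2; return (p+q)/2,np.linalg.norm(p-q)
def brown(im):
    h=cv2.cvtColor(im,cv2.COLOR_BGR2HSV)
    m=cv2.inRange(h,(2,110,25),(16,255,150))
    n,l,st,ce=cv2.connectedComponentsWithStats(m)
    return [(st[i].tolist(),ce[i].round(1).tolist()) for i in range(1,n) if st[i][4]>60],m
E
python3 - <<'E'
from h import *
for n in("scene","side"):
    im=cv2.imread(f"pics/{n}0.png"); b,m=brown(im)
    for x in b: print(n,x)
S,D=cam("scene"),cam("side")
print("hole",tri(S,(338,243),D,(284.5,246.5)),plane(S,(338,243),31),plane(D,(284.5,246.5),31))
print("glue cap",tri(S,(350,263),D,(391.5,218)))
print("tape",tri(S,(276,303),D,(361,310)))
print("tin top",plane(S,(173,310),60),plane(D,(343,380),60))
E
```

```text
scene ([223, 227, 14, 8, 81], [229.7, 230.5])
scene ([227, 237, 10, 10, 63], [231.9, 240.5])
scene ([343, 256, 14, 14, 94], [349.4, 264.3])
scene ([553, 364, 22, 13, 77], [563.7, 369.1])
scene ([371, 366, 269, 114, 9699], [522.7, 441.9])
scene ([327, 464, 31, 16, 104], [340.6, 472.0])
side ([248, 169, 29, 59, 753], [261.4, 196.7])
side ([423, 182, 181, 298, 3378], [521.0, 340.7])
side ([384, 216, 15, 11, 104], [390.9, 221.2])
side ([274, 267, 21, 14, 97], [283.3, 272.8])
side ([266, 275, 20, 55, 687], [276.3, 302.7])
side ([208, 293, 20, 27, 348], [217.9, 303.6])
side ([231, 315, 78, 41, 625], [273.7, 340.4])
side ([188, 322, 46, 25, 399], [210.7, 333.3])
hole (array([591.45667597, -21.60608452,  28.70592142]), np.float64(1.3773758185186964)) [593.29391446 -22.60477057  31.        ] [591.46771053 -26.55305297  31.        ]
glue cap (array([ 779.50820513, -115.99512708,  131.81315781]), np.float64(0.2483547645294602))
tape (array([ 705.14948293, -240.2284795 ,   29.92927799]), np.float64(4.003073774864295))
tin top [ 651.67042882 -427.87403719   60.        ] [ 645.80065593 -434.99111773   60.        ]
```

```bash
python3 - <<'E'
from h import *
S,D,W=cam("scene"),cam("side"),cam("wrist")
p=tri(S,(232.5,238),D,(276.8,283.5)); k=tri(S,(230,231),D,(218,297)); print("peg top",p,"knob",k)
f1=tri(S,(372,202),D,(268.5,192)); f2=tri(S,(401,185),D,(254.3,171)); print(f1,f2)
s=robot.get_state(); o=-W[1].T@W[2]
from scipy.spatial.transform import Rotation as Ro
T=Ro.from_euler('xyz',s["orientation"]).as_matrix()
print("cam in tool",T.T@(o-s["tcp_pos"]), T.T@W[1].T)
E
```

```text
peg top (array([ 565.07437491, -264.43825633,  112.87871771]), np.float64(3.488132685378524)) knob (array([ 470.72681481, -233.1976483 ,   68.55663834]), np.float64(2.963649730411148))
(array([568.45444456,  86.44257591,  94.51710139]), np.float64(1.1727759030998106)) (array([541.93981238, 191.90636776,  95.74280169]), np.float64(0.4619802436933338))
cam in tool [80.78221005 -0.19664851 20.69797557] [[-1.50851801e-04 -9.59430580e-01 -2.81944924e-01]
 [ 9.99999875e-01 -1.04659712e-05 -4.99425234e-04]
 [ 4.76213014e-04 -2.81944964e-01  9.59430461e-01]]
```

Call:
play_rows --pt "0 0 -0.04 0.38 0.28 0 1" --pt "0 0 -0.04 0.38 0.28 0 1" --pt "0 0 -0.04 0.38 0.28 0 1" --pt "0 0 -0.04 0.38 0.28 0 1" --pt "0 0 -0.04 0.38 0.28 0 1" --pt "0 0 -0.04 0.38 0.28 0 1" --pt "0 0 -0.04 0.38 0.28 0 1" --pt "0 0 -0.04 0.38 0.28 0 1" --pt "0 0 -0.04 0.38 0.28 0 1" --pt "0 0 -0.04 0.38 0.28 0 1"

```text
time_s: 1.15
tcp_pos: [559.3, -265.2, 404.4]
orientation: [-3.142, 0.0, -0.316]
force: [0.2, -0.4, -0.6]
gripper_width: 91.9
gripper_force: 0.0
```

```bash
python3 - <<'E'
from h import *
robot.capture("wrist");robot.capture("wrist")
s=robot.get_state(); print(s["time_s"],s["tcp_pos"],s["orientation"],s["force"],s["joint_positions"])
W=cam("wrist"); im=robot.capture("wrist"); cv2.imwrite("pics/w1.png",im); np.savez("w1.npz",K=W[0],R=W[1],t=W[2])
for x in brown(im)[0]: print(x)
for p in [(565,-264,113),(471,-233,75),(592,-23,31)]: print(proj(W,p))
E
```

```text
1.25 [ 561.13220261 -262.86931657  404.01792005] [-3.13964876e+00 -1.41468105e-04 -3.08811247e-01] [-0.69682012  0.23464596 -1.35690418] [-0.63323425  0.27313037  1.46479412  0.0019141   1.40415402  1.24605524]
([0, 0, 23, 26, 543], [10.2, 12.0])
([312, 210, 31, 45, 1080], [326.6, 232.5])
([0, 302, 35, 35, 657], [14.4, 316.6])
([310, 306, 31, 34, 782], [324.7, 323.1])
[323.72605466 242.3498435 ]
[322.52463    329.29848448]
[ 98.35828156 264.41735498]
```

View pics/w1.png

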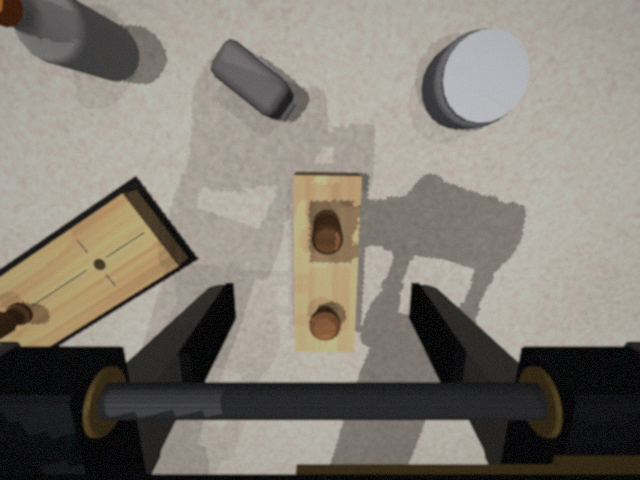

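The wrist view shows the peg top disc at about (327,240), the knob at (325,322), and the dark empty hole at (99,264) beside the pencil cross. Both finger paths beside the peg are clear.

```bash
python3 - <<'E'
from h import *
z=np.load("w1.npz"); W=(z["K"],z["R"],z["t"]); im=cv2.imread("pics/w1.png")
b,m=brown(im)
for r in range(208,258,4): 
    c=np.where(m[r,300:355])[0]+300; print(r,(c.min(),c.max()) if len(c) else None,end=' ')
print()
for uv in [(327.5,239.5),(327.5,238)]: print("peg",plane(W,uv,109))
print("knob",plane(W,(325,321),70))
g=cv2.cvtColor(im,cv2.COLOR_BGR2GRAY)[254:276,88:112]; 
n,l,st,ce=cv2.connectedComponentsWithStats((g<85).astype(np.uint8))
for i in range(1,n): print(st[i],ce[i]+[88,254],plane(W,ce[i]+[88,254],31))
for uv in [(293,175),(361,175),(295,350),(355,350)]: print(plane(W,uv,45)[:2])
# hole arm pencils
for uv in [(77,240),(115,286),(144,233),(30,308)]: print(plane(W,uv,31)[:2])
E
```

```text
208 None 212 (np.int64(319), np.int64(333)) 216 (np.int64(316), np.int64(336)) 220 (np.int64(315), np.int64(338)) 224 (np.int64(313), np.int64(338)) 228 (np.int64(313), np.int64(340)) 232 (np.int64(313), np.int64(341)) 236 (np.int64(312), np.int64(342)) 240 (np.int64(312), np.int64(341)) 244 (np.int64(314), np.int64(341)) 248 (np.int64(314), np.int64(339)) 252 (np.int64(320), np.int64(334)) 256 None 
peg [ 565.26821759 -267.2799674   109.        ]
peg [ 566.45990908 -267.65461137  109.        ]
knob [ 476.27440963 -237.23562715   70.        ]
[ 7  6 10  9 73] [ 99.26027397 264.01369863] [592.11604015 -24.12292342  31.        ]
[ 618.23694993 -250.71439068]
[ 598.77850455 -311.72136138]
[ 439.73240754 -191.46057534]
[ 419.90553273 -253.88771161]
[622.75195981 -14.59140285]
[564.47953976 -28.42825587]
[608.4735039  -84.03048579]
[569.30555091  72.58618848]
```

Call:
play_rows --pt "0 0 0 0.045 -0.055 0 1" --pt "0 0 0 0 0 -0.2 1" --pt "0 0 0 0 0 -0.2 1" --pt "0 0 0 0 0 -0.2 1" --pt "0 0 0 0 0 -0.2 1" --pt "0 0 0 0 0 -0.2 1" --pt "0 0 0 0 0 -0.2 1" --pt "0 0 0 0 0 -0.12 1" --pt "0 0 0 0 0 -0.12 1" --pt "0 0 0 0 0 0 1"

```text
time_s: 2.3
tcp_pos: [561.7, -272.6, 259.0]
orientation: [-3.141, 0.003, -0.314]
force: [0.7, 0.9, -0.1]
gripper_width: 91.8
gripper_force: 0.0
```

```bash
cat >> h.py <<'E'
def avg(n=8):
    P=[];F=[];O=[];M=[]
    for i in range(n):
        s=robot.get_state(); P.append(s["tcp_pos"]);F.append(s["force"]);O.append(s["orientation"]);M.append(s["torque"]);im=robot.capture("wrist")
    o=np.array(O); o[:,0]%=2*np.pi
    print("t",round(s["time_s"],2),"tcp",np.mean(P,0).round(2),"sd",np.std(P,0).round(2),"ori",o.mean(0).round(4),"F",np.mean(F,0).round(2),"M",np.mean(M,0).round(3),"w",round(s["gripper_width"],1)); return im
E
python3 - <<'E'
from h import *
im=avg(8); cv2.imwrite("pics/w2.png",im)
W=cam("wrist"); print(proj(W,(566,-267.5,109)),[x for x in brown(im)[0]])
E
```

```text
t 2.65 tcp [ 562.58 -272.56  261.19] sd [0.41 0.1  0.96] ori [ 3.1413e+00 -7.0000e-04 -3.1370e-01] F [0.12 0.17 0.11] M [ 0.039 -0.009  0.002] w 91.7
[310.67311106 337.92136016] [([280, 262, 59, 102, 4571], [310.9, 315.1]), ([287, 420, 51, 46, 1916], [311.9, 443.9])]
```

View pics/w2.png

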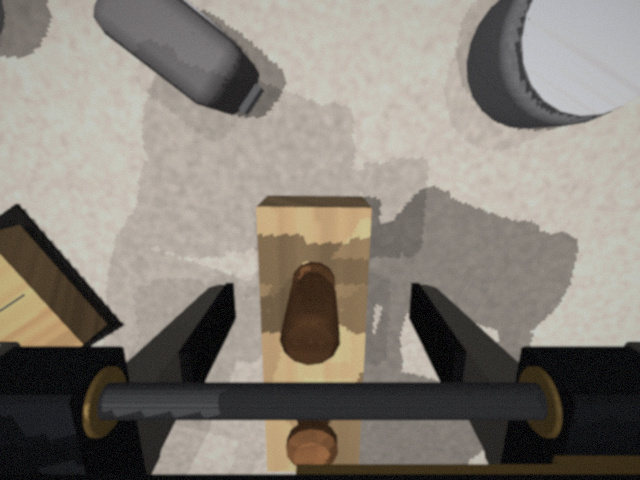

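The view shows the peg between the fingers, its top at about (310,336), left of the finger centre column 322. That calls for a correction of +3.5, +5 mm in world axes, then closing.

Call:
play_rows --pt "0 0 0 0.035 0.05 0 1" --pt "0 0 0 0 0 0 1" --pt "0 0 0 0 0 0 0" --pt "0 0 0 0 0 0 0" --pt "0 0 0 0 0 0 0" --pt "0 0 0 0 0 0 0" --pt "0 0 0 0 0 0 0" --pt "0 0 0 0 0 0 0" --pt "0 0 0 0 0 0 0" --pt "0 0 0 0 0 0 0" --grip_force 30

```text
time_s: 3.7
tcp_pos: [566.0, -267.2, 260.7]
orientation: [-3.142, 0.0, -0.314]
force: [-0.1, -0.6, -0.6]
gripper_width: 30.2
gripper_force: 0.0
```

```bash
python3 - <<'E'
from h import *
im=avg(6)
E
```

```text
t 3.95 tcp [ 566.01 -267.24  260.69] sd [0.01 0.01 0.01] ori [ 3.1416  0.     -0.3135] F [-0.44 -0.09  0.08] M [0.018 0.019 0.005] w 25.3
```

Call:
play_rows --pt "0 0 0 0 0 0 0" --pt "0 0 0 0 0 0.05 0" --pt "0 0 0 0 0 0.1 0" --pt "0 0 0 0 0 0.1 0" --pt "0 0 0 0 0 0.1 0" --pt "0 0 0 0 0 0.1 0" --pt "0 0 0 0 0 0.1 0" --pt "0 0 0 0 0 0.1 0" --pt "0 0 0 0 0 0.05 0" --pt "0 0 0 0 0 0 0"

```text
time_s: 5.0
tcp_pos: [566.2, -267.4, 331.9]
orientation: [3.141, -0.002, -0.313]
force: [-0.2, 0.1, 0.3]
gripper_width: 25.3
gripper_force: 30.0
```

Call:
play_rows --pt "0 0 0 -0.02 0.16 0 0" --pt "0 0 0 -0.03 0.28 0 0" --pt "0 0 0 -0.04 0.34 0 0" --pt "0 0 0 -0.05 0.36 0 0" --pt "0 0 0 -0.05 0.36 0 0" --pt "0 0 0 -0.04 0.36 0 0" --pt "0 0 0 -0.04 0.36 -0.08 0" --pt "0 0 0 -0.03 0.24 -0.1 0" --pt "0 0 0 -0.01 0.14 -0.1 0" --pt "0 0 0 0 0.01 -0.02 0"

```text
time_s: 6.0
tcp_pos: [533.9, -4.4, 298.7]
orientation: [3.142, 0.004, -0.311]
force: [-0.4, -1.1, -1.0]
gripper_width: 25.5
gripper_force: 30.0
```

```bash
python3 - <<'E'
from h import *
im=avg(8); cv2.imwrite("pics/w3.png",im); W=cam("wrist"); np.savez("w3.npz",K=W[0],R=W[1],t=W[2])
print(proj(W,(592.1,-24.1,31)))
s=robot.capture("side"); cv2.imwrite("pics/side3.png",s)
E
```

```text
t 6.35 tcp [534.96  -6.51 300.41] sd [0.55 1.   0.93] ori [ 3.1414e+00  5.0000e-04 -3.1370e-01] F [-0.25 -0.58 -0.23] M [ 0.022  0.004 -0.014] w 25.3
[321.32124222 174.19153105]
```

View pics/w3.png

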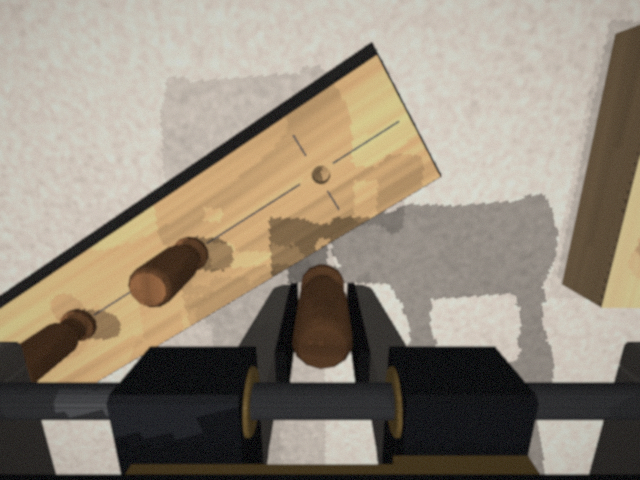

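The hole is visible at (321,174) with the pencil cross around it. The held peg's top disc is at about (322,345), clear of the hole.

```bash
python3 - <<'E'
from h import *
z=np.load("w3.npz"); W=(z["K"],z["R"],z["t"]); im=cv2.imread("pics/w3.png")
x0,y0=296,150; c=im[y0:y0+50,x0:x0+50]
# radial-edge points: gradient circle fit
g=cv2.GaussianBlur(cv2.cvtColor(c,cv2.COLOR_BGR2GRAY),(3,3),0).astype(float)
print(g[14:36:2,12:38:2].astype(int))
th=np.arange(0,2*np.pi,np.pi/18); pts=[]
for t in th:
    r=np.arange(5,13,.25); u=25+r*np.cos(t); v=24+r*np.sin(t)
    p=cv2.remap(g.astype(np.float32),u.astype(np.float32)[None],v.astype(np.float32)[None],cv2.INTER_LINEAR)[0]
    d=np.gradient(p); k=d.argmax(); pts.append((u[k],v[k]))
e=cv2.fitEllipse(np.array(pts,np.float32)); print("ell",e[0][0]+x0,e[0][1]+y0,e[1])
h=plane(W,(e[0][0]+x0,e[0][1]+y0),31); print("hole",h)
L=[plane(W,uv,31)[:2] for uv in [(399,122),(333,164),(299,185),(220,228),(293,136),(306,156),(329,191),(339,209)]]
a=cv2.fitLine(np.array(L[:4],np.float32),2,0,.01,.01).ravel(); b=cv2.fitLine(np.array(L[4:],np.float32),2,0,.01,.01).ravel()
s=np.linalg.solve(np.c_[a[:2],-b[:2]],b[2:]-a[2:]); print("mark",a[2:]+s[0]*a[:2],"dirs",a[:2],b[:2])
br,m=brown(im)
for x in br: print(x)
for r in range(320,372,4):
    q=np.where(m[r,285:360])[0]+285; print(r,q.min() if len(q) else 0,q.max() if len(q) else 0,end='; ')
st=robot.get_state(); print(st["tcp_pos"])
tp=np.array([535,-6.2,300]); 
for zz in (148.3,): print("pegtop pred",proj(W,(535,-6.2,zz)))
cv2.imwrite("pics/c3.png",cv2.resize(np.hstack([c,cv2.imread("pics/side3.png")[225:275,255:305]]),None,fx=8,fy=8,interpolation=cv2.INTER_CUBIC)[:, :800])
E
```

```text
[[176 174 174 174 175 172 172 172 177 181 182 183 173]
 [173 173 175 172 153 133 129 138 158 174 181 183 183]
 [176 177 173 146 114 100 102 126 146 157 175 182 182]
 [180 181 158 114  97  93 107 132 147 151 164 176 181]
 [181 173 133 100  92  94 119 147 154 157 159 168 179]
 [180 168 119  96  96 100 114 146 159 162 150 156 178]
 [181 171 119  93 100 103 109 142 161 159 136 149 178]
 [184 177 135  92  98 106 109 133 155 141 127 161 178]
 [183 182 162 114  88  93  99 111 119 112 142 174 177]
 [182 181 179 155 118  96  89  91 106 138 167 177 178]
 [181 180 179 176 167 153 141 143 155 172 178 180 181]]
ell 320.8809185028076 174.55324935913086 (17.963693618774414, 18.82861328125)
hole [591.95987268 -23.73272855  31.        ]
mark [594.20105  -21.247494] dirs [ 0.20818998 -0.9780884 ] [0.9674027  0.25324297]
([129, 237, 80, 70, 3173], [167.8, 271.6])
([292, 265, 61, 102, 4663], [322.0, 319.1])
([21, 309, 79, 73, 2657], [56.9, 341.5])
320 296 350; 324 294 350; 328 294 350; 332 294 352; 336 293 352; 340 293 351; 344 293 352; 348 293 351; 352 297 347; 356 299 344; 360 304 340; 364 310 334; 368 0 0; [535.24953347  -6.90598883 301.086984  ]
pegtop pred [322.3537129  341.86810806]
```

View pics/c3.png

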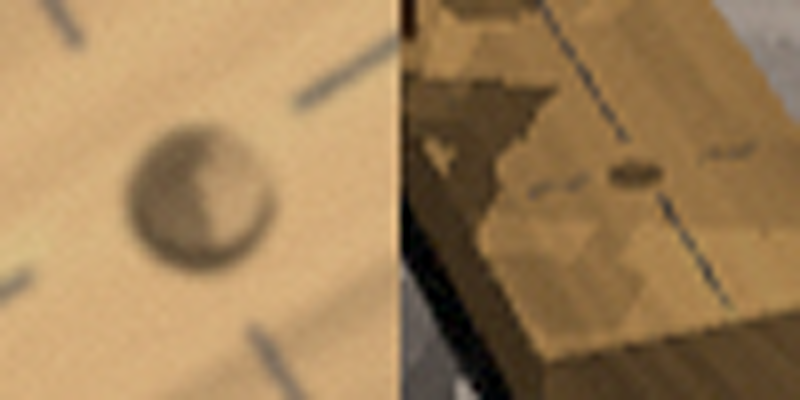

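The crop shows a round hole offset from the pencil cross toward the lower left. The hole is at about (592.0, −23.7), and the mark at about (594, −21). The peg sits about 2 mm ahead of the tool axis, so the first target for the TCP is (589.8, −23.0). I'll hover there about 4 mm above the board.

Call:
play_rows --pt "0 0 0 0.08 -0.028 0 0" --pt "0 0 0 0.14 -0.04 0 0" --pt "0 0 0 0.14 -0.04 0 0" --pt "0 0 0 0.12 -0.04 -0.02 0" --pt "0 0 0 0.068 -0.02 -0.08 0" --pt "0 0 0 0 0 -0.08 0" --pt "0 0 0 0 0 -0.06 0" --pt "0 0 0 0 0 -0.04 0" --pt "0 0 0 0 0 -0.017 0" --pt "0 0 0 0 0 0 0"

```text
time_s: 7.45
tcp_pos: [589.5, -22.9, 270.8]
orientation: [3.142, 0.0, -0.313]
force: [-0.3, 0.2, -0.6]
gripper_width: 25.6
gripper_force: 30.0
```

```bash
python3 - <<'E'
from h import *
avg(3);avg(4); cv2.imwrite("pics/side4.png",robot.capture("side")); cv2.imwrite("pics/scene4.png",robot.capture("scene"))
a=cv2.imread("pics/side4.png")[170:270,230:330]; b=cv2.imread("pics/scene4.png")[180:280,290:390]
cv2.imwrite("pics/c4.png",cv2.resize(np.hstack([a,b]),None,fx=4,fy=4,interpolation=cv2.INTER_CUBIC))
E
```

```text
t 7.55 tcp [589.68 -22.95 271.08] sd [0.12 0.04 0.24] ori [ 3.1416e+00 -1.0000e-04 -3.1340e-01] F [-0.53 -0.1  -0.5 ] M [ 0.028 -0.019  0.003] w 25.5
t 7.75 tcp [589.9  -23.03 271.42] sd [0.01 0.01 0.04] ori [ 3.1416e+00 -7.0000e-04 -3.1350e-01] F [-0.43 -0.12 -0.13] M [0.046 0.008 0.011] w 25.3
```

View pics/c4.png

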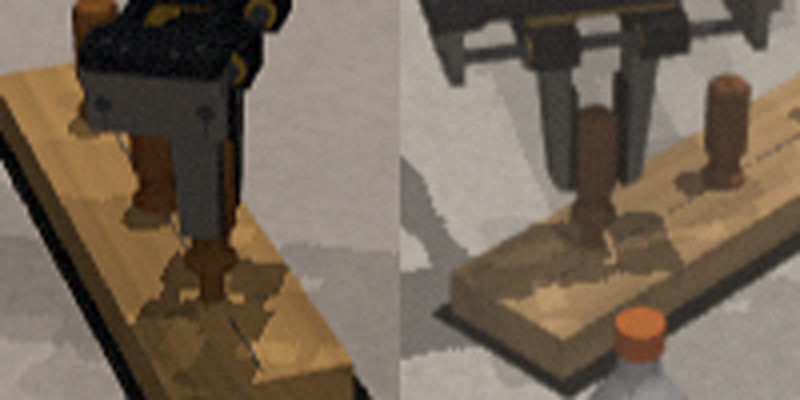

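The crop shows the peg held upright, its tenon just above the hole area in both views. Next I descend gently.

Call:
play_rows --pt "0 0 0 0 0 -0.01 0" --pt "0 0 0 0 0 -0.01 0" --pt "0 0 0 0 0 -0.01 0" --pt "0 0 0 0 0 -0.003 0" --pt "0 0 0 0 0 -0.003 0" --pt "0 0 0 0 0 -0.003 0" --pt "0 0 0 0 0 0 0" --pt "0 0 0 0 0 0 0" --pt "0 0 0 0 0 0 0" --pt "0 0 0 0 0 0 0"

```text
time_s: 8.9
tcp_pos: [589.8, -23.0, 267.1]
orientation: [3.142, -0.0, -0.313]
force: [-0.0, 0.6, -0.9]
gripper_width: 25.5
gripper_force: 30.0
```

```bash
python3 -c "
from h import *
avg(4)"
```

```text
t 9.05 tcp [589.82 -23.05 267.14] sd [0.01 0.01 0.02] ori [ 3.1416e+00 -1.0000e-04 -3.1350e-01] F [ 0.03  0.16 -0.45] M [ 0.053  0.027 -0.018] w 25.3
```

Call:
play_rows --pt "0 0 0 0 0 -0.002 0" --pt "0 0 0 0 0 -0.002 0" --pt "0 0 0 0 0 -0.002 0" --pt "0 0 0 0 0 0 0" --pt "0 0 0 0 0 0 0" --pt "0 0 0 0 0 0 0" --pt "0 0 0 0 0 0 0" --pt "0 0 0 0 0 0 0" --pt "0 0 0 0 0 0 0" --pt "0 0 0 0 0 0 0"

```text
time_s: 10.1
tcp_pos: [589.8, -23.0, 266.6]
orientation: [-3.142, -0.0, -0.313]
force: [-1.0, -0.2, 1.2]
gripper_width: 25.7
gripper_force: 30.0
```

```bash
python3 -c "
from h import *
avg(4)"
```

```text
t 10.25 tcp [589.84 -23.04 266.56] sd [0.01 0.01 0.01] ori [ 3.1416e+00 -1.0000e-04 -3.1350e-01] F [-0.17 -0.12  0.79] M [ 0.028  0.048 -0.027] w 25.2
```

Call:
play_rows --pt "0 0 0 0 0 -0.001 0" --pt "0 0 0 0 0 -0.001 0" --pt "0 0 0 0 0 -0.001 0" --pt "0 0 0 0 0 -0.001 0" --pt "0 0 0 0 0 0 0" --pt "0 0 0 0 0 0 0" --pt "0 0 0 0 0 0 0" --pt "0 0 0 0 0 0 0" --pt "0 0 0 0 0 0 0" --pt "0 0 0 0 0 0 0"

```text
time_s: 11.3
tcp_pos: [589.9, -23.1, 266.3]
orientation: [3.142, -0.0, -0.313]
force: [-1.3, -1.3, 5.1]
gripper_width: 25.8
gripper_force: 30.0
```

```bash
python3 -c "
from h import *
avg(4)"
```

```text
t 11.45 tcp [589.9  -23.07 266.28] sd [0.   0.01 0.01] ori [ 3.1416e+00 -3.0000e-04 -3.1350e-01] F [-0.89 -0.3   5.11] M [0.035 0.23  0.021] w 25.1
```

Contact is confirmed at about 5 N, with a stiffness near 12 N/mm. I'll add a little preload and start a slow square spiral with 0.72 mm pitch.

Call:
play_rows --pt "0 0 0 0 0 -0.002 0" --pt "0 0 0 0.0024 0 0 0" --pt "0 0 0 0.0024 0 0 0" --pt "0 0 0 0.0024 0 0 0" --pt "0 0 0 0 0.0024 0 0" --pt "0 0 0 0 0.0024 0 0" --pt "0 0 0 0 0.0024 0 0" --pt "0 0 0 -0.0024 0 0 0" --pt "0 0 0 -0.0024 0 0 0" --pt "0 0 0 -0.0024 0 0 0"

```text
time_s: 12.5
tcp_pos: [589.9, -22.7, 266.3]
orientation: [3.141, -0.001, -0.313]
force: [-1.8, -1.4, 5.5]
gripper_width: 25.4
gripper_force: 30.0
```

Call:
play_rows --pt "0 0 0 -0.0024 0 0 0" --pt "0 0 0 -0.0024 0 0 0" --pt "0 0 0 -0.0024 0 0 0" --pt "0 0 0 0 -0.0024 0 0" --pt "0 0 0 0 -0.0024 0 0" --pt "0 0 0 0 -0.0024 0 0" --pt "0 0 0 0 -0.0024 0 0" --pt "0 0 0 0 -0.0024 0 0" --pt "0 0 0 0 -0.0024 0 0" --pt "0 0 0 0 0 0 0"

```text
time_s: 13.5
tcp_pos: [589.4, -23.4, 266.3]
orientation: [-3.14, -0.001, -0.314]
force: [1.0, 2.2, 6.0]
gripper_width: 25.4
gripper_force: 30.0
```

```bash
python3 -c "
from h import *
avg(3)"
```

```text
t 13.6 tcp [589.42 -23.43 266.26] sd [0.   0.01 0.01] ori [ 3.143e+00 -1.100e-03 -3.137e-01] F [0.48 1.41 5.75] M [ 0.336 -0.079 -0.002] w 25.3
```

Call:
play_rows --pt "0 0 0 0.0024 0 0 0" --pt "0 0 0 0.0024 0 0 0" --pt "0 0 0 0.0024 0 0 0" --pt "0 0 0 0.0024 0 0 0" --pt "0 0 0 0.0024 0 0 0" --pt "0 0 0 0.0024 0 0 0" --pt "0 0 0 0.0024 0 0 0" --pt "0 0 0 0.0024 0 0 0" --pt "0 0 0 0.0024 0 0 0" --pt "0 0 0 0 0.0024 0 0"

```text
time_s: 14.65
tcp_pos: [590.9, -23.3, 266.0]
orientation: [3.142, 0.002, -0.313]
force: [-3.4, -0.3, 8.0]
gripper_width: 25.1
gripper_force: 30.0
```

Call:
play_rows --pt "0 0 0 0 0.0024 0 0" --pt "0 0 0 0 0.0024 0 0" --pt "0 0 0 0 0.0024 0 0" --pt "0 0 0 0 0.0024 0 0" --pt "0 0 0 0 0.0024 0 0" --pt "0 0 0 0 0.0024 0 0" --pt "0 0 0 0 0.0024 0 0" --pt "0 0 0 0 0.0024 0 0" --pt "0 0 0 0 0 0 0" --pt "0 0 0 0 0 0 0"

```text
time_s: 15.65
tcp_pos: [590.9, -22.3, 266.1]
orientation: [3.139, 0.001, -0.313]
force: [-3.9, -4.4, 8.0]
gripper_width: 25.1
gripper_force: 30.0
```

```bash
python3 -c "
from h import *
avg(3)"
```

```text
t 15.75 tcp [590.92 -22.34 266.14] sd [0.01 0.01 0.01] ori [ 3.139e+00  1.200e-03 -3.131e-01] F [-3.99 -4.23  8.1 ] M [-0.875  0.902  0.033] w 25.3
```

Side forces persist in both x and y, which suggests the tenon may be catching on the rim. I'll relax the sideways command to check.

Call:
play_rows --pt "0 0 0 -0.001 -0.0024 0 0" --pt "0 0 0 -0.001 -0.0024 0 0" --pt "0 0 0 -0.001 -0.0024 0 0" --pt "0 0 0 0 0 0 0" --pt "0 0 0 0 0 0 0" --pt "0 0 0 0 0 0 0" --pt "0 0 0 0 0 0 0" --pt "0 0 0 0 0 0 0" --pt "0 0 0 0 0 0 0" --pt "0 0 0 0 0 0 0"

```text
time_s: 16.8
tcp_pos: [590.7, -22.7, 266.2]
orientation: [3.14, 0.001, -0.313]
force: [-2.4, -2.6, 7.1]
gripper_width: 25.3
gripper_force: 30.0
```

```bash
python3 -c "
from h import *
avg(3)"
```

```text
t 16.9 tcp [590.7  -22.68 266.15] sd [0.01 0.   0.  ] ori [ 3.1401e+00  1.1000e-03 -3.1320e-01] F [-2.51 -2.37  7.67] M [-0.53   0.745  0.028] w 25.5
```

Friction is holding the tip (mu is about 0.5–0.7), so the slide lags the command. Before going on lighter, I'll use the hover pictures already taken to refine the offset between tenon and hole.

```bash
python3 - <<'E'
from h import *
I={n:cv2.imread(f"pics/{n}.png") for n in("side3","side4","scene0","scene4")}
o={"side":(268,231),"scene":(322,226)}
T=[]
for n in("side3","side4","scene0","scene4"):
    x,y=o[n.rstrip("034")]; c=I[n][y:y+24,x:x+32]; c=cv2.normalize(c,None,0,255,cv2.NORM_MINMAX)
    T.append(cv2.resize(c,None,fx=12,fy=12,interpolation=cv2.INTER_CUBIC))
cv2.imwrite("pics/c5.png",np.vstack([np.hstack(T[:2]),np.hstack(T[2:])]))
S,D=cam("scene"),cam("side")
for n,C in(("side",D),("scene",S)):
    h=proj(C,(592,-23.7,31)); print(n,"hole pred",h,"tip pred dpx",proj(C,(592,-23.7,35.7))-h, "per mm x,y",proj(C,(593,-23.7,31))-h,proj(C,(592,-22.7,31))-h)
E
```

```text
side hole pred [284.67169971 245.72421198] tip pred dpx [-0.07608754 -2.04114516] per mm x,y [ 0.50843391 -0.03209023] [-0.03478145 -0.26519398]
scene hole pred [337.29495486 242.86346723] tip pred dpx [ 0.03108338 -1.67461748] per mm x,y [0.23319932 0.21554966] [ 0.36803738 -0.12985078]
```

View pics/c5.png

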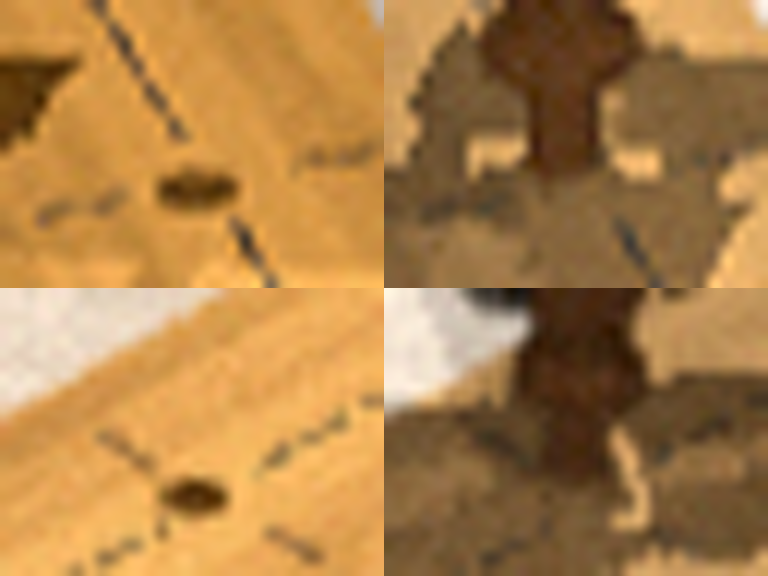

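The side crop puts the tenon 1.3 px left of the hole, which is about 2.5 mm short in x. The scene crop then gives about +1.6 mm in y. Better TCP target: about (592.3, −24.5). I'll lift, shift and touch down lightly.

Call:
play_rows --pt "0 0 0 0 0 0.02 0" --pt "0 0 0 0.007 -0.011 0 0" --pt "0 0 0 0.007 -0.011 0 0" --pt "0 0 0 0 0 0 0" --pt "0 0 0 0 0 -0.008 0" --pt "0 0 0 0 0 -0.003 0" --pt "0 0 0 0 0 -0.003 0" --pt "0 0 0 0 0 -0.003 0" --pt "0 0 0 0 0 0 0" --pt "0 0 0 0 0 0 0"

```text
time_s: 17.95
tcp_pos: [592.3, -24.5, 266.2]
orientation: [-3.142, 0.0, -0.313]
force: [-0.3, 0.5, -1.1]
gripper_width: 25.8
gripper_force: 30.0
```

```bash
python3 -c "
from h import *
avg(4)"
```

```text
t 18.1 tcp [592.36 -24.51 266.23] sd [0.01 0.02 0.01] ori [ 3.1416 -0.     -0.3135] F [-0.08 -0.01 -0.49] M [ 0.038  0.014 -0.001] w 25.2
```

There is no force at a height where contact gave 4–5 N before, so the tenon is likely over the hole. I'll lower it gently.

Call:
play_rows --pt "0 0 0 0 0 -0.002 0" --pt "0 0 0 0 0 -0.002 0" --pt "0 0 0 0 0 -0.002 0" --pt "0 0 0 0 0 -0.002 0" --pt "0 0 0 0 0 -0.002 0" --pt "0 0 0 0 0 0 0" --pt "0 0 0 0 0 0 0" --pt "0 0 0 0 0 0 0" --pt "0 0 0 0 0 0 0" --pt "0 0 0 0 0 0 0"

```text
time_s: 19.15
tcp_pos: [592.4, -24.5, 265.2]
orientation: [-3.142, -0.0, -0.314]
force: [0.5, -0.3, 0.0]
gripper_width: 25.6
gripper_force: 30.0
```

```bash
python3 -c "
from h import *
avg(4)"
```

```text
t 19.3 tcp [592.35 -24.52 265.21] sd [0.   0.01 0.01] ori [ 3.1416 -0.     -0.3135] F [ 0.3  -0.27 -0.22] M [ 0.052 -0.002  0.009] w 25.3
```

It's in the hole, 1.3 mm deep with no force. Lowering further.

Call:
play_rows --pt "0 0 0 0 0 -0.008 0" --pt "0 0 0 0 0 -0.008 0" --pt "0 0 0 0 0 -0.008 0" --pt "0 0 0 0 0 -0.008 0" --pt "0 0 0 0 0 -0.008 0" --pt "0 0 0 0 0 -0.008 0" --pt "0 0 0 0 0 -0.008 0" --pt "0 0 0 0 0 -0.008 0" --pt "0 0 0 0 0 0 0" --pt "0 0 0 0 0 0 0"

```text
time_s: 20.35
tcp_pos: [592.3, -24.5, 258.8]
orientation: [-3.142, 0.0, -0.314]
force: [0.1, -0.4, -0.2]
gripper_width: 25.1
gripper_force: 30.0
```

```bash
python3 -c "
from h import *
avg(4)"
```

```text
t 20.5 tcp [592.37 -24.53 258.83] sd [0.02 0.01 0.04] ori [ 3.1416e+00 -1.0000e-04 -3.1350e-01] F [-0.23 -0.12 -0.33] M [ 0.065  0.02  -0.026] w 25.1
```

Call:
play_rows --pt "0 0 0 0 0 -0.008 0" --pt "0 0 0 0 0 -0.008 0" --pt "0 0 0 0 0 -0.008 0" --pt "0 0 0 0 0 -0.008 0" --pt "0 0 0 0 0 -0.008 0" --pt "0 0 0 0 0 -0.008 0" --pt "0 0 0 0 0 -0.008 0" --pt "0 0 0 0 0 -0.008 0" --pt "0 0 0 0 0 0 0" --pt "0 0 0 0 0 0 0"

```text
time_s: 21.55
tcp_pos: [592.4, -24.5, 252.4]
orientation: [-3.142, -0.0, -0.314]
force: [-1.3, -0.3, -0.3]
gripper_width: 25.3
gripper_force: 30.0
```

```bash
python3 -c "
from h import *
avg(4)"
```

```text
t 21.7 tcp [592.36 -24.52 252.44] sd [0.01 0.01 0.03] ori [ 3.1416e+00 -1.0000e-04 -3.1350e-01] F [-0.41  0.16 -0.22] M [ 0.041  0.029 -0.017] w 25.8
```

Call:
play_rows --pt "0 0 0 0 0 -0.005 0" --pt "0 0 0 0 0 -0.005 0" --pt "0 0 0 0 0 -0.005 0" --pt "0 0 0 0 0 -0.005 0" --pt "0 0 0 0 0 -0.005 0" --pt "0 0 0 0 0 -0.005 0" --pt "0 0 0 0 0 -0.005 0" --pt "0 0 0 0 0 -0.005 0" --pt "0 0 0 0 0 0 0" --pt "0 0 0 0 0 0 0"

```text
time_s: 22.75
tcp_pos: [592.4, -24.6, 248.6]
orientation: [3.142, -0.0, -0.313]
force: [-1.0, 0.1, 3.7]
gripper_width: 25.5
gripper_force: 30.0
```

```bash
python3 -c "
from h import *
avg(4)"
```

```text
t 22.9 tcp [592.45 -24.56 248.62] sd [0.01 0.01 0.01] ori [ 3.1416e+00 -4.0000e-04 -3.1350e-01] F [-0.72 -0.5   3.49] M [-0.045  0.197 -0.017] w 25.0
```

Call:
play_rows --pt "0 0 0 0 0 0 0" --pt "0 0 0 0 0 -0.004 0" --pt "0 0 0 0 0 -0.004 0" --pt "0 0 0 0 0 -0.004 0" --pt "0 0 0 0 0 -0.004 0" --pt "0 0 0 0 0 -0.004 0" --pt "0 0 0 0 0 -0.004 0" --pt "0 0 0 0 0 0 0" --pt "0 0 0 0 0 0 0" --pt "0 0 0 0 0 0 0" --grip_force 45

```text
time_s: 23.95
tcp_pos: [592.6, -24.6, 246.9]
orientation: [3.142, -0.001, -0.313]
force: [-2.7, 0.3, 8.2]
gripper_width: 25.3
gripper_force: 45.0
```

```bash
python3 -c "
from h import *
avg(4)"
```

```text
t 24.1 tcp [592.6  -24.58 246.92] sd [0.   0.01 0.01] ori [ 3.1415e+00 -7.0000e-04 -3.1340e-01] F [-2.75 -0.04  8.15] M [-0.015  0.562 -0.025] w 25.6
```

Call:
play_rows --pt "0 0 0 -0.001 0 -0.003 0" --pt "0 0 0 -0.001 0 -0.003 0" --pt "0 0 0 0 0 -0.002 0" --pt "0 0 0 0 0 -0.002 0" --pt "0 0 0 0 0 0 0" --pt "0 0 0 0 0 0 0" --pt "0 0 0 0 0 0 0" --pt "0 0 0 0 0 0 0" --pt "0 0 0 0 0 0 0" --pt "0 0 0 0 0 0 0"

```text
time_s: 25.15
tcp_pos: [592.6, -24.6, 246.4]
orientation: [-3.142, -0.001, -0.313]
force: [-2.6, -0.4, 10.9]
gripper_width: 25.0
gripper_force: 45.0
```

```bash
python3 -c "
from h import *
avg(4)"
```

```text
t 25.3 tcp [592.57 -24.6  246.41] sd [0.   0.01 0.01] ori [ 3.1416e+00 -1.2000e-03 -3.1340e-01] F [-2.43 -0.19 10.9 ] M [ 0.039  0.689 -0.011] w 25.4
```

Call:
play_rows --pt "0 0 0 0 0 -0.003 0" --pt "0 0 0 0 0 -0.003 0" --pt "0 0 0 0 0 -0.002 0" --pt "0 0 0 0 0 -0.002 0" --pt "0 0 0 0 0 0 0" --pt "0 0 0 0 0 0 0" --pt "0 0 0 0 0 0 0" --pt "0 0 0 0 0 0 0" --pt "0 0 0 0 0 0 0" --pt "0 0 0 0 0 0 0"

```text
time_s: 26.35
tcp_pos: [592.7, -24.6, 246.1]
orientation: [3.142, -0.001, -0.313]
force: [-4.8, 1.2, 14.8]
gripper_width: 24.9
gripper_force: 45.0
```

```bash
python3 -c "
from h import *
avg(4)"
```

```text
t 26.5 tcp [592.68 -24.62 246.06] sd [0.01 0.02 0.01] ori [ 3.1415e+00 -1.3000e-03 -3.1330e-01] F [-4.92  0.4  14.56] M [0.087 1.    0.   ] w 25.2
```

Call:
play_rows --pt "0 0 0 -0.002 0 -0.002 0" --pt "0 0 0 -0.002 0 -0.002 0" --pt "0 0 0 0 0 -0.002 0" --pt "0 0 0 0 0 0 0" --pt "0 0 0 0 0 0 0" --pt "0 0 0 0 0 0 0" --pt "0 0 0 0 0 0 0" --pt "0 0 0 0 0 0 0" --pt "0 0 0 0 0 0 0" --pt "0 0 0 0 0 0 0"

```text
time_s: 27.55
tcp_pos: [592.5, -24.6, 246.0]
orientation: [-3.141, -0.002, -0.313]
force: [-4.4, -0.1, 17.8]
gripper_width: 25.1
gripper_force: 45.0
```

```bash
python3 -c "
from h import *
avg(4)"
```

```text
t 27.7 tcp [592.53 -24.63 245.98] sd [0.01 0.01 0.01] ori [ 3.1417e+00 -2.2000e-03 -3.1340e-01] F [-4.82  0.63 16.87] M [0.168 1.023 0.034] w 25.0
```

The force rose to 17 N with no further travel, so the collar is seated. I'll unload, open and retract.

Call:
play_rows --pt "0 0 0 0.002 0 0.012 0" --pt "0 0 0 0.002 0 0.01 0" --pt "0 0 0 0 0 0 0" --pt "0 0 0 0 0 0 0.6" --pt "0 0 0 0 0 0 0.6" --pt "0 0 0 0 0 0 0.6" --pt "0 0 0 0 0 0 0.6" --pt "0 0 0 0 0 0 0.6" --pt "0 0 0 0 0 0 0.6" --pt "0 0 0 0 0 0 0.6"

```text
time_s: 28.75
tcp_pos: [592.2, -24.5, 245.6]
orientation: [-3.142, -0.0, -0.314]
force: [-0.4, -0.2, 0.4]
gripper_width: 54.9
gripper_force: 0.0
```

```bash
python3 -c "
from h import *
im=avg(4); b,m=brown(im); print(b)"
```

```text
t 28.9 tcp [592.16 -24.52 245.6 ] sd [0.   0.01 0.02] ori [ 3.1416 -0.     -0.3135] F [ 0.06  0.25 -0.38] M [0.037 0.005 0.009] w 55.0
[([291, 263, 61, 106, 4992], [321.6, 318.8])]
```

Free of the peg; now up and back.

Call:
play_rows --pt "0 0 0 0 0 0.05 0.6" --pt "0 0 0 0 0 0.15 0.6" --pt "0 0 0 0 0 0.2 0.6" --pt "0 0 0 0 0 0.2 0.6" --pt "0 0 0 0 0 0.2 0.6" --pt "0 0 0 0 0 0.2 0.6" --pt "0 0 0 0 0 0.2 0.6" --pt "0 0 0 -0.3 0 0.2 0.6" --pt "0 0 0 -0.3 0 0.1 0.6" --pt "0 0 0 -0.2 0 0 0.6"

```text
time_s: 29.95
tcp_pos: [511.3, -24.5, 399.0]
orientation: [-3.142, -0.005, -0.313]
force: [0.8, -0.1, 0.7]
gripper_width: 55.2
gripper_force: 0.0
```

```bash
python3 - <<'E'
from h import *
avg(4); a=robot.capture("side"); b=robot.capture("scene"); cv2.imwrite("pics/side6.png",a); cv2.imwrite("pics/scene6.png",b)
cv2.imwrite("pics/c6.png",cv2.resize(np.hstack([a[150:280,225:355],b[150:280,265:395]]),None,fx=3,fy=3,interpolation=cv2.INTER_CUBIC))
E
```

```text
t 30.1 tcp [510.86 -24.36 397.82] sd [0.83 0.12 0.75] ori [ 3.1415e+00 -2.7000e-03 -3.1360e-01] F [0.55 0.28 0.1 ] M [ 0.047 -0.017  0.005] w 55.0
```

View pics/c6.png

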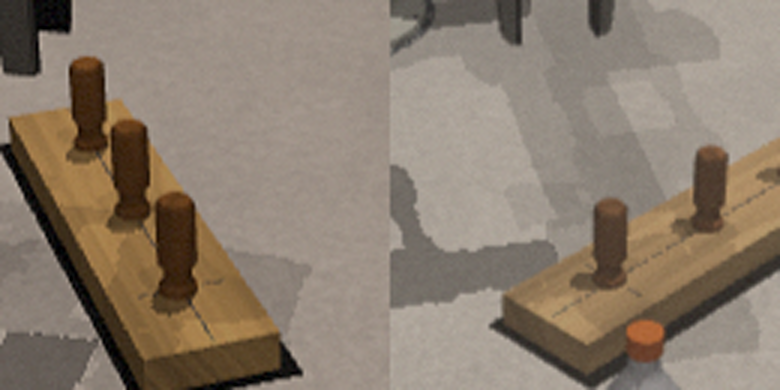

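The peg stands upright in the empty place with its collar down on the board, like the two fixed pegs, and the gripper is clear.

```bash
python3 -c "
from plant import robot
print(robot.hand_in())"
```

```text
the job is handed in; nothing more can be done
None
```

The peg is seated upright in the rail's empty hole, collar down on the board, and released; peak measured press was about 18 N, and the job is handed in at about 30 s, with no verdict returned.

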